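Uncover the vial rack and load the swabs

TASK

Take the cover off the vial rack without forcing it: lift and tilt its far edge up over the retaining lip, draw the other edge out from under the hood, and lay the cover flat, handle up, on the middle of the rubber mat. Then move every swab from the white stand into a vial of its own, pushing each down until its cap rests on the vial's neck, and leave the bottle, the blue box and the calculator where they are.

Things in the scene. Friction and masses are not known exactly. Their poses are not given: they have to be found in the camera images.
- rack: Fixed aluminium vial rack, 166 (x, -96 to 70) x 190 (y) x 84 mm high. Origin: on its underside at bench level, below the middle vial; z up. Long ledges 66 mm high at x -86 to -54 and 44 to 63 carry the cover. End cheeks at y = +-89 to 95 are 76 mm high. Five vials stand in a row along its y at x = 0. Its -x side faces the robot, within about 0.3 rad.
- hood_edge (a point): Middle of the inner lower edge of the hood, a fixed 5 mm roof (top 84 mm high) along the rack's -x side (nearer the robot): rack frame x -54, y 0, z 79 mm. It overhangs the ledge there, leaving a slot 13 mm high and 32 mm deep that ends at a riser at x = -86.
- lip_top (a point): Middle of the top of the retaining lip, a fixed upright strip along the rack's +x side (away from the robot): x 63 to 70, 80 mm high, so 14 mm above the ledge. This point: rack frame x 66, y 0, z 80 mm.
- cover: Loose grey cover, 130 to 250 g: panel 142 (x) x 170 (y) x 5 mm, origin at the centre of its underside. It starts on the rack's ledges (underside 66 mm high), axes along the rack's, origin at rack x -11, y 0 within 3 mm. Its -x edge is tucked 28 mm under the hood and can rise only 8 mm; its +x edge lies behind the lip with about 3 mm play; about 4 mm play to the cheeks.
- cover_handle (a point): Centre of the top of the cover's black upright rib, its handle: cover frame x 8, y 0, z 39 mm. Rib 12 mm thick (x 2 to 14), 64 mm long (y), z 5 to 39. The cover comes off when tilted about its tucked edge, +x edge up, by about 0.18 rad (beyond 0.25 it jams in the hood), tucked edge 1 to 2 mm off its ledge, drawn 30 mm or more to +x, then raised. Lifted straight up it jams.
- mat: Fixed black rubber mat, 180 (x) x 220 (y) x 3 mm, flat on the bench. Origin: centre of its underside.
- stand: Loose white plastic swab stand, 190 (x) x 60 (y) x 66 mm high, 600 g. Origin: centre of its underside. Row of five round holes about 9 mm wide through the top plate (z 54 to 66) along its x at -72, -36, 0, 36, 72 mm; from three to five of the holes hold a swab, hanging by its cap on the stand's top.
- swab1: Rigid swab, 82 mm long, 20 g: white rod 5 mm in diameter and 52 mm long with a rounded tip, below a blue cylindrical cap 16 mm in diameter and 30 mm tall to be gripped by the cap. Origin: centre of the underside of the cap, where the rod begins; z runs from the rod to the cap (cap z 0 to 30 mm, rod tip at z -52 mm). Upright in the stand at the start. May be absent (None).
- swab2: Rigid swab, 82 mm long, 20 g: white rod 5 mm in diameter and 52 mm long with a rounded tip, below a blue cylindrical cap 16 mm in diameter and 30 mm tall to be gripped by the cap. Origin: centre of the underside of the cap, where the rod begins; z runs from the rod to the cap (cap z 0 to 30 mm, rod tip at z -52 mm). Upright in the stand at the start. May be absent (None).
- swab3: Rigid swab, 82 mm long, 20 g: white rod 5 mm in diameter and 52 mm long with a rounded tip, below a blue cylindrical cap 16 mm in diameter and 30 mm tall to be gripped by the cap. Origin: centre of the underside of the cap, where the rod begins; z runs from the rod to the cap (cap z 0 to 30 mm, rod tip at z -52 mm). Upright in the stand at the start. May be absent (None).
- swab4: Rigid swab, 82 mm long, 20 g: white rod 5 mm in diameter and 52 mm long with a rounded tip, below a blue cylindrical cap 16 mm in diameter and 30 mm tall to be gripped by the cap. Origin: centre of the underside of the cap, where the rod begins; z runs from the rod to the cap (cap z 0 to 30 mm, rod tip at z -52 mm). Upright in the stand at the start. May be absent (None).
- swab5: Rigid swab, 82 mm long, 20 g: white rod 5 mm in diameter and 52 mm long with a rounded tip, below a blue cylindrical cap 16 mm in diameter and 30 mm tall to be gripped by the cap. Origin: centre of the underside of the cap, where the rod begins; z runs from the rod to the cap (cap z 0 to 30 mm, rod tip at z -52 mm). Upright in the stand at the start. May be absent (None).
- vial1_mouth (a point): Centre of the round mouth of vial 1, 62 mm above the bench, at y = -72 mm in the rack. The black neck is 24 mm in outer diameter, its bore 9 mm in diameter and 14 mm long with free room below, so a swab goes in until its cap rests on the neck.
- vial2_mouth (a point): Centre of the round mouth of vial 2, 62 mm above the bench, at y = -36 mm in the rack. The black neck is 24 mm in outer diameter, its bore 9 mm in diameter and 14 mm long with free room below, so a swab goes in until its cap rests on the neck.
- vial3_mouth (a point): Centre of the round mouth of vial 3, 62 mm above the bench, at y = 0 mm in the rack. The black neck is 24 mm in outer diameter, its bore 9 mm in diameter and 14 mm long with free room below, so a swab goes in until its cap rests on the neck.
- vial4_mouth (a point): Centre of the round mouth of vial 4, 62 mm above the bench, at y = 36 mm in the rack. The black neck is 24 mm in outer diameter, its bore 9 mm in diameter and 14 mm long with free room below, so a swab goes in until its cap rests on the neck.
- vial5_mouth (a point): Centre of the round mouth of vial 5, 62 mm above the bench, at y = 72 mm in the rack. The black neck is 24 mm in outer diameter, its bore 9 mm in diameter and 14 mm long with free room below, so a swab goes in until its cap rests on the neck.
- bottle: Bystander: bottle 150 mm tall, 66 mm in diameter, origin at the centre of its underside; leave alone.
- tip_box: Bystander: closed blue box, 87 x 122 x 62 mm, origin at the centre of its underside; leave alone.
- calculator: Bystander: pocket calculator, 75 x 140 x 14 mm, lying flat on the bench, origin at the centre of its underside; leave alone.
Not all that is in view belongs to the job. What is shaped like the cover but green or purple is not meant.

How it is judged:
By the outcome, as a careful person would: the job done as asked, in the order asked, and still so for the second after the job is handed in, with the robot touching nothing.
Of swab1, swab2, swab3, swab4, swab5 only 3 to 5 are there at a start; the rules pass over those that are not, and their reading is None.
At some moment in a run one of cover, stand may be knocked a few centimetres aside while the robot is not near it.
Once in a run the grip may slacken for a moment while it holds something.
It also fails if it takes over 210 s, if anything falls off the work surface, if the arm or the gripper's body presses on something with over 40 N, if the wrist force passes 120 N, or if a joint passes its speed limit or range.

ROBOT

A 7-joint arm with a two-finger parallel gripper is mounted at the origin on the work surface. World frame = base frame: x ahead of the robot, y to its left, z up, the work surface at z = 0. Lengths are in m, angles in rad, forces in N, time in s.
With the tool pointing down it reaches from about 0.35 to 0.9 m from the base axis. Payload 19.9 kg.
Tool frame: the origin (TCP) lies between the finger pads; the fingertips stand 11 mm ahead of it and the grasp point (between the pads) lies 8 mm behind it; z points along the fingers, y is the line along which they close (so a half turn about z gives the same grasp; the last joint's range is limited). The gripper opens to 85 mm and grips with 20 to 120 N. Pads are 22 mm wide; open, the fingers measure 114 mm over their backs; the gripper's body (76 mm by 85 mm) begins 54 mm behind the grasp point. The pads swing forward as they close: fully open they stand 13 mm farther back than shut.
Start: joints at [1.175, 0.417, -0.01, 1.614, 0.005, 1.111, -0.053], TCP at [0.217, -0.586, 0.242] pointing down, gripper open.
Joint ranges: [-2.81, 2.81], [-0.39, 2.02], [-1.27, 1.25], [0.06, 2.57], [-1.19, 4.33], [0.19, 2], [-2.82, 2.82]. Speed limits (rad/s): [1.89, 1.89, 2.39, 2.39, 3.01, 3.01, 3.01].

INTERFACE

Orientations are given as a unit quaternion [w, x, y, z].
In Python, from cell import env gives the robot as it stands. Calls block until the motion is done:
- env.move_to(position, orientation): joint-space move of the TCP to a pose.
- env.servo_line(position, rot=None, feed=0.15, max_force=None): straight line of the TCP; rot=None keeps the orientation; feed is the mean speed in m/s. With max_force (N) it stops when the force on the tool has changed by that much, and returns True; else False.
- env.movej(angles): joint-space move.
- env.release() and env.grab(): open the fingers fully, or close them until they stop; the grip force is fixed at half the most.
- env.wait(seconds).
- env.inverse_kinematics(position, orientation): joint angles nearest the present ones, or None.
- env.get_obs(): the state.
- env.read_camera(name): name is "scene" or "top"; returns a dict with "frame" (480x640x3 uint8, red, green, blue), "fx", "fy", "cx", "cy" (pixels), "D" ([k1, k2, p1, p2, k3] as OpenCV has them; the pictures are not rectified), "extrinsics" (4x4, takes a point from camera to world coordinates). Camera axes: x right, y down, z forward; pixel columns grow to the right and rows downward; lengths in m; the calibration is good to about 2 mm. A picture is of the moment at which its call begins. There is no depth.
A pose or a line that the arm cannot do raises env.IKError and nothing moves.
- env.hand_in(): hands the job in; it is judged then, once.
Trained networks look in the newest picture that a camera, given by its name, has taken for a name from the list of things; names that differ only in an ending like _2 or _b are one class to them, and where a whole thing is asked for, a point or a joint stands for the part that bears it (a point fixed in the world has none). Each returns a list of dicts, best first, with "conf" (0 to 1); they miss things now and then, are a little off and sometimes report something else, mostly with a low value. They report only what shows in the picture. A call takes as long as a camera call. They do not tell look-alikes from the thing itself.
- env.look_for(camera, thing): "rect" ([left, top, right, bottom] in pixels, round what is visible of it).
- env.silhouettes(camera, thing): "mask" (480x640 bool, what is visible of it) and "rect" ([left, top, right, bottom] in pixels, round what is visible of it).
The state is a dict: "time": time; "qpos": joint angles; "qd": joint speeds; "tau": joint torques, N m; "ee_pos": TCP position; "ee_rot": TCP orientation; "ft_force": force on the tool from outside, world axes, zero at the start; "wrist_torque": the same for the moment, N m; "gripper_width": finger opening in m; "finger_force": force on a finger pad.
Only numpy, scipy, OpenCV 4.12 (cv2) and the standard library are available. Lean on these libraries where they do the work, as an engineer would, in place of code of your own. Each camera call takes 0.05 s, during which the arm holds its last target. There are 200 camera calls.

## Working session

There is one attempt and no reset: what is moved stays moved. The work goes in short steps, each a Python script; the robot and the scene stay as the last script left them, time stands still between calls to the robot, and variables do not carry over. Pictures are saved under pics/ and viewed, at most 14 in all, crops included, and the job is handed in when it is done.

```bash
ls; mkdir -p pics; python3 - <<'E'
from cell import env
import cv2
for n in ("scene","top"):
    c=env.read_camera(n); cv2.imwrite(f"pics/{n}0.png",c["frame"][:,:,::-1])
    print(n,c["fx"],c["fy"],c["cx"],c["cy"],c["D"],c["extrinsics"])
    for t in ["rack","cover","cover_handle","mat","stand","swab1","vial1_mouth","bottle","tip_box","calculator","hood_edge","lip_top"]:
        try: print(t,[(round(d["conf"],2),[int(v) for v in d["rect"]]) for d in env.look_for(n,t)])
        except Exception as e: print(t,e)
print(env.get_obs())
E
```

```text
pics
scene 549.7002017604287 549.7002017604287 330.8512811397074 234.74339680953122 [0.04934841 0.         0.         0.         0.        ] [[-0.23893577  0.56412511 -0.79036229  1.47163388]
 [ 0.97097772  0.14767156 -0.18813659  0.2987995 ]
 [ 0.01058145 -0.81237674 -0.58303693  0.78636106]
 [ 0.          0.          0.          1.        ]]
rack [(0.78, [361, 217, 461, 308]), (0.46, [317, 280, 357, 355]), (0.17, [265, 253, 273, 267])]
cover [(0.94, [489, 234, 582, 289]), (0.93, [373, 236, 456, 278]), (0.8, [389, 201, 460, 231])]
cover_handle [(0.68, [388, 199, 458, 231]), (0.66, [487, 233, 582, 287]), (0.56, [365, 233, 454, 276])]
mat [(0.61, [139, 210, 243, 255]), (0.26, [362, 219, 459, 312]), (0.19, [273, 243, 280, 258])]
stand [(0.58, [256, 221, 310, 298])]
swab1 [(0.66, [284, 224, 296, 241]), (0.65, [279, 231, 288, 244]), (0.46, [272, 242, 280, 258])]
vial1_mouth [(0.75, [363, 219, 461, 312])]
bottle [(0.67, [319, 277, 356, 356])]
tip_box [(0.66, [124, 270, 203, 337])]
calculator [(0.82, [230, 308, 310, 350]), (0.65, [360, 222, 457, 311])]
hood_edge [(0.91, [356, 219, 458, 309
[... 1226 characters left out ...]
1,  0.41738271, -0.01029317,  1.61360812,  0.00467709,
        1.11069093, -0.05300138]), 'qd': array([ 2.16002017e-04,  6.75244415e-04, -1.56057684e-03,  7.54813244e-05,
       -4.08170671e-04,  6.89484580e-04,  8.69438244e-04]), 'tau': array([-9.70926908e-05, -8.64202881e+01,  6.77710120e-01, -4.35203505e+01,
        1.91170588e-02,  2.11766055e-03,  1.43767306e-05]), 'ee_pos': array([ 0.21653516, -0.58627121,  0.24226749]), 'ee_rot': array([-2.96614945e-05,  9.84395844e-01,  1.75968240e-01, -1.62276965e-05]), 'ft_force': array([-0.22376358, -0.85316944,  0.59303005]), 'wrist_torque': array([ 0.00232217, -0.01570751,  0.0065075 ]), 'finger_force': 0.0, 'gripper_width': 0.08532360493479381}
```

```bash
python3 - <<'E'
import cv2
t=cv2.imread("pics/top0.png"); s=cv2.imread("pics/scene0.png")
cv2.imwrite("pics/topc.png",cv2.resize(t[110:370,100:510],None,fx=1.95,fy=1.95,interpolation=cv2.INTER_CUBIC))
cv2.imwrite("pics/scenec.png",cv2.resize(s[180:370,230:600],None,fx=2.15,fy=2.15,interpolation=cv2.INTER_CUBIC))
E
```

```text
(no output)
```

View pics/topc.png

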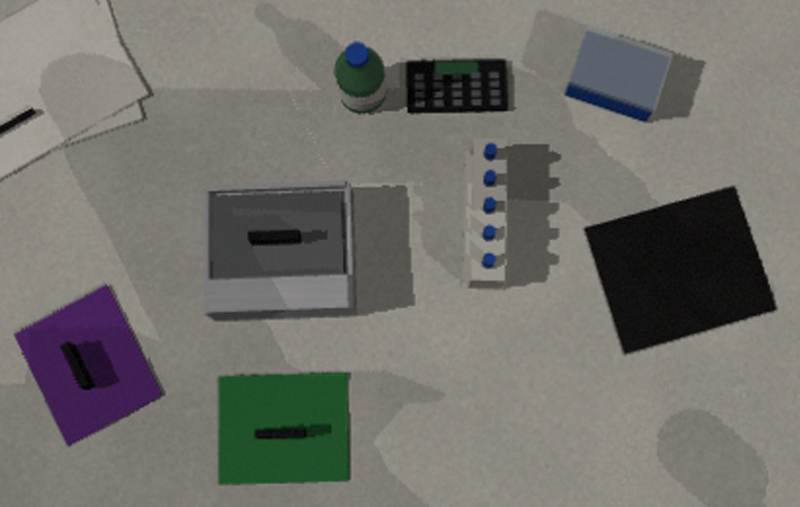

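View pics/scenec.png

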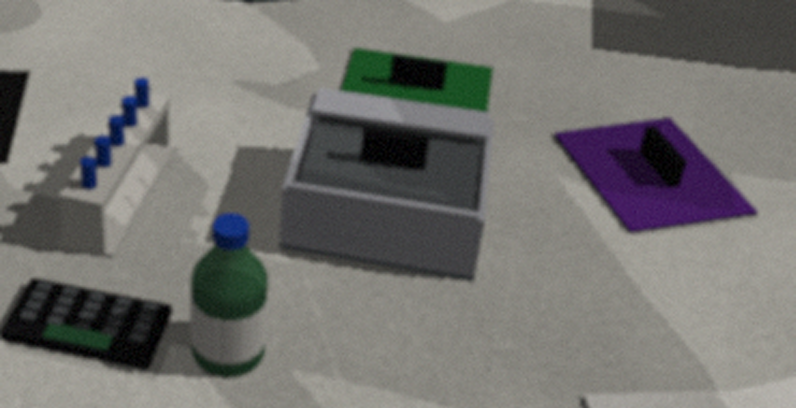

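Candidates for the cover in the top image: grey panel in the rack (243,231), green look-alike (243,330), purple (146,300). The grey one in the rack is right. There are five swabs at top (351,187…243), and the mat is black at (449,248). Next I fit poses to the masks in both views.

```bash
cat > h.py <<'E'
import numpy as np, cv2
from scipy.optimize import minimize
from scipy.spatial.transform import Rotation as R
from cell import env
def cam(n):
    c=env.read_camera(n); c["K"]=np.array([[c["fx"],0,c["cx"]],[0,c["fy"],c["cy"]],[0,0,1.]])
    c["T"]=np.linalg.inv(c["extrinsics"]); return c
def proj(c,P):
    return cv2.projectPoints(np.asarray(P,float).reshape(-1,3),cv2.Rodrigues(c["T"][:3,:3])[0],c["T"][:3,3],c["K"],np.asarray(c["D"],float))[0].reshape(-1,2)
def back(c,uv,z):
    p=cv2.undistortPoints(np.array([[uv]],float),c["K"],np.asarray(c["D"],float)).ravel()
    d=c["extrinsics"][:3,:3]@[p[0],p[1],1]; o=c["extrinsics"][:3,3]
    return o+d*(z-o[2])/d[2]
def tw(p,pts):
    pts=np.asarray(pts,float); cc,s=np.cos(p[2]),np.sin(p[2])
    return np.c_[p[0]+cc*pts[:,0]-s*pts[:,1],p[1]+s*pts[:,0]+cc*pts[:,1],pts[:,2]]
def box(x0,x1,y0,y1,z0,z1): return [(x,y,z) for x in(x0,x1) for y in(y0,y1) for z in(z0,z1)]
def hullmask(c,P,s=4):
    h=cv2.convexHull((proj(c,P)+.5).astype(np.float32)*s).astype(np.int32)
    m=np.zeros((480*s,640*s),np.uint8); cv2.fillConvexPoly(m,h,1); return cv2.resize(m.astype(np.float32),(640,480),interpolation=cv2.INTER_AREA)
def fit(cams,masks,model,p0):
    def cost(p):
        t=0
        for c,m in zip(cams,masks):
            a=hullmask(c,tw(p,model)); t+=1-np.minimum(a,m).sum()/np.maximum(a,m).sum()
        return t
    best=None
    r=minimize(cost,p0,method="Nelder-Mead",options=dict(initial_simplex=np.array(p0)+np.array([[0,0,0],[.02,0,0],[0,.02,0],[0,0,.15]]),xatol=2e-4,fatol=1e-5))
    return r.x,r.fun
RACK=[(x,y,z) for y in(-.095,.095) for x,z in((-.096,0),(.070,0),(-.096,.084),(-.054,.084),(.070,.080))]
STAND=box(-.095,.095,-.03,.03,0,.066)
MAT=box(-.09,.09,-.11,.11,0,.003)
E
python3 - <<'E'
from h import *
import pickle
C={n:cam(n) for n in("top","scene")}
def sil(n,t,near):
    L=env.silhouettes(n,t)
    for d in L:
        r=d["rect"]
        if abs((r[0]+r[2])/2-near[0])<25 and abs((r[1]+r[3])/2-near[1])<25: return d["mask"].astype(np.float32)
    print("none",n,t,[(d["conf"],d["rect"]) for d in L])
res={}
for t,mod,a,b in(("rack",RACK,(243,238),(411,262)),("stand",STAND,(350,220),(283,260)),("mat",MAT,(449,248),(191,232))):
    cs,ms=[],[]
    for n,q in(("top",a),("scene",b)):
        if t=="mat" and n=="scene": continue
        m=sil(n,t,q)
        if m is not None: cs.append(C[n]);ms.append(m);print(t,n,m.sum())
    p=back(C["top"],a,.04)
    res[t]=fit(cs,ms,mod,[p[0],p[1],(np.pi/2 if t=="stand" else 0)+.05]); print(t,res[t], [fit([c],[m],mod,res[t][0]) for c,m in zip(cs,ms)])
# blue swab caps
for n in C:
    f=C[n]["frame"].astype(int); m=((f[:,:,2]>90)&(f[:,:,2]>2*f[:,:,0])&(f[:,:,2]>1.5*f[:,:,1])).astype(np.uint8)
    k,l,s,ce=cv2.connectedComponentsWithStats(m)
    for i in range(1,k):
        if s[i,4]>6: print(n,ce[i].round(1),s[i],back(C[n],ce[i],.085).round(4))
    img=C[n]["frame"][:,:,::-1].copy(); big=cv2.resize(img,None,fx=4,fy=4,interpolation=cv2.INTER_CUBIC)
    def line(P,col):
        q=((proj(C[n],P)+.5)*4).astype(np.int32); cv2.polylines(big,[q],False,col,1,cv2.LINE_AA)
    p=res["rack"][0]
    for y in(-.095,.095): line(tw(p,[(-.096,y,0),(-.096,y,.084),(-.054,y,.084),(-.054,y,.076),(.063,y,.076),(.063,y,.08),(.07,y,.08),(.07,y,0)]),(0,255,255))
    for x,z in((-.096,.084),(-.054,.084),(.063,.08),(.07,.08),(.07,0),(-.096,0)): line(tw(p,[(x,-.095,z),(x,.095,z)]),(0,255,255))
    line(tw(p,[(-.009,-.032,.105),(-.009,.032,.105),(.003,.032,.105),(.003,-.032,.105),(-.009,-.032,.105)]),(0,0,255))
    cv2.imwrite(f"pics/{n}fit.png",big[780:1140,780:1170] if n=="top" else big[840:1260,1400:1880])
a=cv2.imread("pics/topfit.png");b=cv2.imread("pics/scenefit.png")
a=cv2.resize(a,(390,360));b=cv2.resize(b,(410,360)); cv2.imwrite("pics/fit1.png",np.hstack([a,b]))
pickle.dump({k:v[0] for k,v in res.items()},open("res.pkl","wb"))
E
```

```text
rack top 2244.0
rack scene 4545.0
rack (array([ 5.33657828e-01,  2.51042879e-01, -5.20230401e-05]), np.float64(0.9769336581230164)) [(array([ 0.53350181,  0.25011187, -0.00110962]), np.float64(0.5907000303268433)), (array([ 0.5331441 ,  0.25192129, -0.00428057]), np.float64(0.3822830319404602))]
stand top 1474.0
stand scene 1994.0
stand (array([ 0.56205594, -0.02096656,  3.09959416]), np.float64(0.5305337309837341)) [(array([ 0.56317342, -0.02105831,  3.06772799]), np.float64(0.22963571548461914)), (array([ 0.56255002, -0.02021973,  3.12167044]), np.float64(0.29078030586242676))]
mat top 5621.0
mat (array([ 0.48295023, -0.28270218,  0.24060826]), np.float64(0.03010934591293335)) [(array([ 0.48325967, -0.28303504,  0.23708141]), np.float64(0.02960425615310669))]
top [282.3 136.9] [277 132  12  11  98] [0.7766 0.1413 0.085 ]
top [351.  186.3] [348 184   7   6  27] [ 0.6366 -0.0288  0.085 ]
top [350.8 199.8] [348 197   6   6  26] [ 0.6013 -0.0264  0.085 ]
top [350.7 213.9] [348 211   6   6  25] [ 0.5648 -0.0243  0.085 ]
top [350.5 228. ] [348 226   6   5  26] [ 0.5287 -0.0218  0.085 ]
t
[... 514 characters left out ...]
 [ 0.3698 -0.8339  0.085 ]
scene [295.3 218. ] [293 217   5   3  13] [ 0.4778 -0.0217  0.085 ]
scene [290.2 226.5] [287 225   7   4  20] [ 0.5132 -0.0228  0.085 ]
scene [283.9 235.4] [281 234   6   4  17] [ 0.549 -0.026  0.085]
scene [277.7 245.2] [274 244   7   4  21] [ 0.5867 -0.0278  0.085 ]
scene [270.5 254.7] [268 253   6   4  19] [ 0.6218 -0.0318  0.085 ]
scene [337.3 284.4] [329 279  17  11 147] [0.6785 0.1242 0.085 ]
scene [192.3 302.9] [183 296  18  14  56] [ 0.7962 -0.1242  0.085 ]
scene [199.7 304. ] [198 302   4   5   7] [ 0.7956 -0.1097  0.085 ]
scene [176.5 314.7] [171 311  11   9  31] [ 0.8317 -0.1378  0.085 ]
scene [194.  317.2] [191 315   7   6   8] [ 0.8301 -0.1047  0.085 ]
```

View pics/fit1.png

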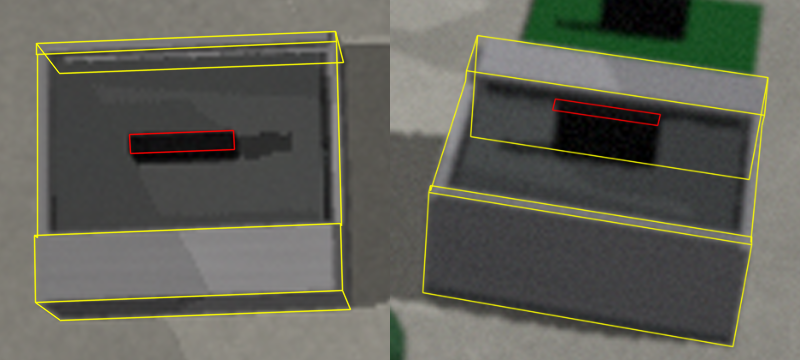

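```bash
python3 - <<'E'
from h import *
import pickle
res=pickle.load(open("res.pkl","rb")); C={n:cam(n) for n in("top","scene")}
G={}
for n,c in C.items():
    g=cv2.GaussianBlur(c["frame"].astype(np.float32).mean(2),(0,0),.8); G[n]=(cv2.Sobel(g,cv2.CV_32F,1,0),cv2.Sobel(g,cv2.CV_32F,0,1))
t=np.linspace(.03,.97,60)[:,None]
def seg(a,b): return np.array(a)*(1-t)+np.array(b)*t
def E(x,z): return ((x,-.095,z),(x,.095,z))
side=lambda y:[((-.096,y,.084),(-.054,y,.084)),((-.054,y,.076),(.063,y,.076))]
ED={"top":[E(-.096,.084),E(-.054,.084),E(.07,.08),E(-.096,0)]+side(.095)+side(-.095),
 "scene":[E(-.096,.084),E(-.054,.084),E(.07,.08),E(.07,0)]+side(.095)+side(-.095)+[((.07,-.095,0),(.07,-.095,.08)),((.07,.095,0),(.07,.095,.08))]}
def cost(p,ns,off=(0,0)):
    s=0
    for n in ns:
        for e in ED[n]:
            q=proj(C[n],tw(p,seg(*e))).astype(np.float32); d=q[-1]-q[0]; d/=np.linalg.norm(d)
            gx,gy=[cv2.remap(g,q[:,:1].copy(),q[:,1:].copy(),cv2.INTER_LINEAR).ravel() for g in G[n]]
            s-=np.sqrt(abs((-gx*d[1]+gy*d[0]).mean()))
    return s
def best(ns,p0):
    r=min((minimize(cost,np.array(p0)+[a,b,g],args=(ns,),method="Nelder-Mead",options=dict(initial_simplex=np.array(p0)+[a,b,g]+np.array([[0,0,0],[.003,0,0],[0,.003,0],[0,0,.03]]),xatol=1e-4,fatol=1e-4)) for a in(-.004,.0,.004) for b in(-.004,0,.004) for g in(-.04,0,.04)),key=lambda r:r.fun)
    return r.x
for ns in(["top"],["scene"],["top","scene"]):
    p=best(ns,res["rack"]); print("rack",ns,p.round(4))
res["rack"]=p
# handle: dark pixels inside the cover area
HB=box(.002,.014,-.032,.032,.005,.039)
for n,c in C.items():
    f=c["frame"].max(2).astype(float); m0=hullmask(c,tw(p,[(x-.011,y,z+.066) for x,y,z in box(-.02,.035,-.05,.045,.005,.045)]))>.5
    for th in(25,35,): 
        m=((f<th)&m0).astype(np.uint8); m=cv2.morphologyEx(m,cv2.MORPH_OPEN,np.ones((3,3)))
        k,l,s,ce=cv2.connectedComponentsWithStats(m); i=1+np.argmax(s[1:,4])
        x,fv=fit([c],[(l==i).astype(np.float32)],[(x,y,z+.066) for x,y,z in HB],[*(tw(p,[(-.011,0,0)])[0,:2]),p[2]])
        cx,s_=np.cos(p[2]),np.sin(p[2]); d=x[:2]-p[:2]
        print(n,th,s[i],"cover",x.round(4),fv,"in rack",(cx*d[0]+s_*d[1]).round(4),(-s_*d[0]+cx*d[1]).round(4))
pickle.dump(res,open("res.pkl","wb"))
out=[]
for n,sl in(("top",np.s_[780:1140,780:1170]),("scene",np.s_[840:1260,1400:1880])):
    c=C[n]; big=cv2.resize(c["frame"][:,:,::-1].copy(),None,fx=4,fy=4,interpolation=cv2.INTER_CUBIC)
    for e in ED[n]+[((-.009,-.032,.105),(-.009,.032,.105)),((.003,-.032,.105),(.003,.032,.105))]:
        cv2.polylines(big,[((proj(c,tw(p,e))+.5)*4).astype(np.int32)],False,(0,255,255),1)
    out.append(cv2.resize(big[sl],(400,360)))
cv2.imwrite("pics/fit2.png",np.hstack(out))
E
```

```text
rack ['top'] [ 0.5339  0.2492 -0.0127]
rack ['scene'] [0.5361 0.2502 0.0052]
rack ['top', 'scene'] [ 0.5347  0.2498 -0.0006]
top 25 [228 228  26   7 163] cover [ 0.5229  0.2511 -0.0145] 0.22503727674484253 in rack -0.0118 0.0012
top 35 [227 228  28   8 189] cover [ 0.5226  0.2514 -0.0012] 0.1172494888305664 in rack -0.0121 0.0015
scene 25 [398 240  31  18 450] cover [0.5215 0.2532 0.0208] 0.1276879906654358 in rack -0.0131 0.0033
scene 35 [398 238  32  21 527] cover [0.5206 0.2531 0.0388] 0.07694077491760254 in rack -0.0141 0.0033
```

View pics/fit2.png

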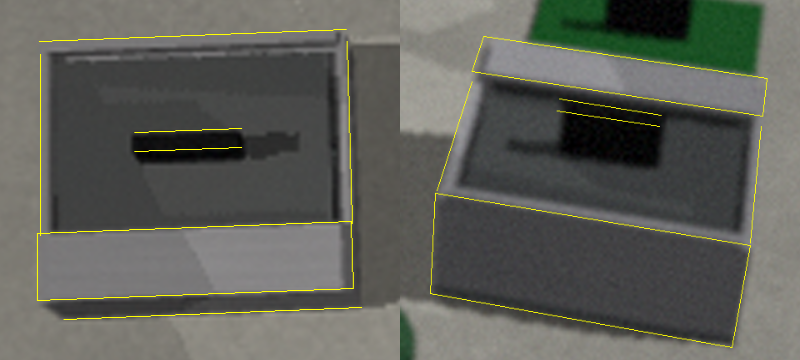

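The rack fits at about (0.533, 0.250, yaw ≈ -0.005), and the handle at (0.530, 0.252). Both cameras agree to about 2 mm. Next I grip the rib.

```bash
cat >> h.py <<'E'
D0=np.array([[0,1,0],[1,0,0],[0,0,-1.]])   # tool y along x, pointing down
def q(M): x,y,z,w=R.from_matrix(M).as_quat(); return [w,x,y,z]
def ori(yaw,tilt=0,flip=False):  # yaw of tool-y from world x ; tilt raises +x side
    return R.from_euler("z",yaw).as_matrix()@R.from_euler("y",-tilt).as_matrix()@D0@(np.diag([-1,-1,1.]) if flip else np.eye(3))
def st(tag=""):
    o=env.get_obs(); print(tag,"t%.1f"%o["time"],o["ee_pos"].round(4),"F",o["ft_force"].round(1),"w %.4f ff %.1f"%(o["gripper_width"],o["finger_force"]),"q7 %.2f"%o["qpos"][6]); return o
E
python3 - <<'E'
from h import *
y=-.005; h=np.array([.530,.252])
for f in(False,True):
    j=env.inverse_kinematics([*h,.25],q(ori(y,0,f))); k=env.inverse_kinematics([.483,-.283,.25],q(ori(.24,0,f))); print(f,j,k)
f=False if abs(env.inverse_kinematics([*h,.25],q(ori(y,0,False)))[6])<abs(env.inverse_kinematics([*h,.25],q(ori(y,0,True)))[6]) else True
print("flip",f)
env.move_to([*h,.25],q(ori(y,0,f))); st()
env.servo_line([*h,.125]); st()
print(env.servo_line([*h,.087],feed=.05,max_force=8)); st()
env.grab(); st("grab")
c=env.read_camera("scene"); cv2.imwrite("pics/g.png",cv2.resize(c["frame"][150:330,330:530,::-1],None,fx=3,fy=3))
E
```

```text
False [ 0.2601947   0.54087198 -1.03915009  1.67889373  0.49400954  1.21110478
 -0.90163259] [ 0.84116457  0.32480321 -0.44942127  1.75816887  0.15668536  1.09399415
  0.58002727]
True [ 0.28455764  0.56250226 -1.08359953  1.67824615  0.52464364  1.2249994
  2.21617617] [ 0.42121298  0.29329739  0.06537211  1.77259152 -0.02145722  1.07639118
 -2.40760895]
flip False
 t4.9 [0.5304 0.2513 0.2499] F [ 0.4  0.3 -0.8] w 0.0854 ff 0.0 q7 -0.90
 t5.9 [0.5304 0.2523 0.1258] F [ 0.4  0.7 -0.2] w 0.0855 ff 0.0 q7 -1.00
False
 t6.8 [0.5301 0.2521 0.0872] F [-0.5  0.3  0.6] w 0.0855 ff 0.0 q7 -1.04
grab t7.4 [0.5301 0.2521 0.0872] F [-1.3 -0.5  3.8] w 0.0108 ff 59.2 q7 -1.04
```

View pics/g.png

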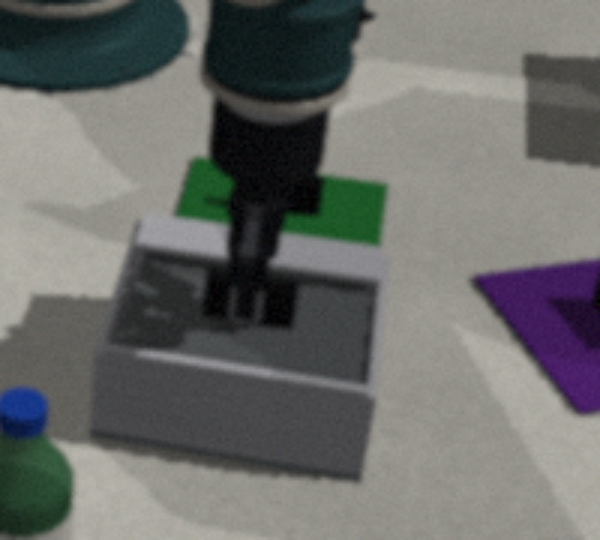

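The handle is gripped, a little left of its middle at crop (247,300). Now I tilt about the tucked edge.

```bash
cat >> h.py <<'E'
def cpose(P,yaw,tilt,rel=(.079,0,.021)):  # P: tucked-edge point; returns TCP
    M=R.from_euler("z",yaw).as_matrix()@R.from_euler("y",-tilt).as_matrix(); return np.array(P)+M@np.array(rel)
E
python3 - <<'E'
from h import *
y=-.005; o=st(); e=o["ee_pos"]
P0=e-R.from_euler("z",y).as_matrix()@[.079,0,.021]; print(P0)
ok=True
for k in range(1,7):
    a=.18*k/6; P=P0+[0,0,.0015*min(1,k/3)]
    s=env.servo_line(cpose(P,y,a),rot=q(ori(y,a)),feed=.03,max_force=15); o=st("tilt %.2f %s"%(a,s))
    if s: ok=False;break
np.save("P0.npy",P)
E
```

```text
t7.5 [0.5301 0.2521 0.0872] F [-1.3 -1.5  3.8] w 0.0111 ff 59.2 q7 -1.04
[0.45108946 0.2524504  0.06617692]
tilt 0.03 False t7.7 [0.5291 0.252  0.0901] F [ 0.8 -0.4 -1.5] w 0.0112 ff 58.5 q7 -1.06
tilt 0.06 False t8.0 [0.5285 0.252  0.0929] F [ 0.6  0.4 -1.6] w 0.0116 ff 58.5 q7 -1.08
tilt 0.09 False t8.2 [0.5278 0.2521 0.0957] F [-0.1  0.2 -1.5] w 0.0110 ff 58.5 q7 -1.11
tilt 0.12 False t8.5 [0.5269 0.2521 0.098 ] F [ 0.2 -0.8 -0.9] w 0.0115 ff 58.5 q7 -1.13
tilt 0.15 False t8.7 [0.526  0.2521 0.1003] F [ 0.3 -0.4 -1. ] w 0.0112 ff 58.5 q7 -1.16
tilt 0.18 False t9.0 [0.5249 0.2521 0.1025] F [ 0.2  0.1 -1.3] w 0.0107 ff 58.5 q7 -1.19
```

```bash
python3 - <<'E'
from h import *
y=-.005; P=np.load("P0.npy"); u=np.array([np.cos(y),np.sin(y),0])
for d in(.01,.02,.03,.042):
    s=env.servo_line(cpose(P+u*d,y,.18),rot=q(ori(y,.18)),feed=.04,max_force=12); st("draw %.3f %s"%(d,s))
    if s: break
if not s:
    s=env.servo_line(cpose(P+u*.044+[0,0,.03],y,.18),feed=.05,max_force=12); st("up %s"%s)
c=env.read_camera("scene"); cv2.imwrite("pics/d.png",cv2.resize(c["frame"][150:330,330:530,::-1],None,fx=3,fy=3))
E
```

```text
draw 0.010 False t9.4 [0.5353 0.2519 0.1023] F [-0.6  1.1 -1.7] w 0.0109 ff 58.5 q7 -1.18
draw 0.020 False t9.8 [0.5452 0.252  0.1024] F [-0.7  0.  -1. ] w 0.0111 ff 58.5 q7 -1.17
draw 0.030 False t10.2 [0.5552 0.2519 0.1024] F [-0.1 -0.3 -2. ] w 0.0107 ff 58.5 q7 -1.15
draw 0.042 False t10.6 [0.5671 0.2519 0.1024] F [ 0.  -0.3 -1.3] w 0.0111 ff 58.5 q7 -1.14
up False t11.4 [0.569  0.2517 0.1323] F [ 0.   0.7 -1.8] w 0.0108 ff 63.6 q7 -1.09
```

View pics/d.png

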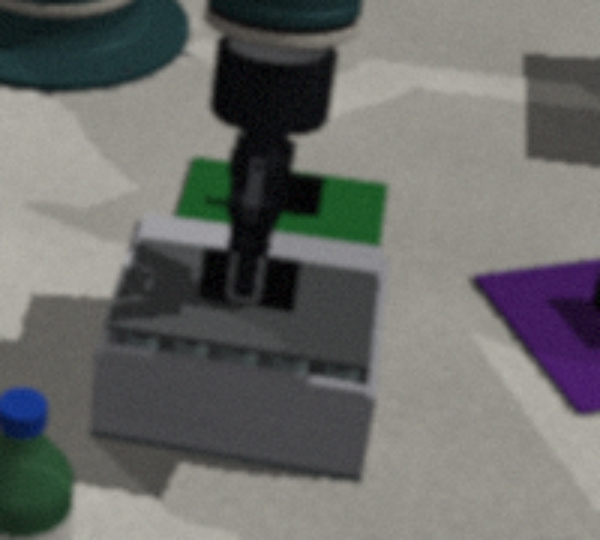

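```bash
python3 - <<'E'
from h import *
y=-.005; e=st()["ee_pos"]
env.servo_line(e+[0,0,.1],feed=.12)
env.servo_line(e+[-.02,0,.17],rot=q(ori(y)),feed=.12); st("level")
m=np.array([.483,-.283]); yw=.24; t=m+.008*np.array([np.cos(yw),np.sin(yw)])+.003*np.array([np.sin(yw),-np.cos(yw)])
env.move_to([*t,.28],q(ori(yw))); st("over mat")
o=env.servo_line([*t,.06],feed=.12); st()
s=env.servo_line([*t,.0215],feed=.025,max_force=5); st("down %s"%s)
C=[cam("top"),cam("scene")]
cv2.imwrite("pics/m.png",np.hstack([cv2.resize(C[0]["frame"][190:310,380:520,::-1],(400,343)),cv2.resize(C[1]["frame"][150:270,110:250,::-1],(400,343))]))
E
```

```text
t11.4 [0.5689 0.2517 0.1322] F [ 0.8  0.2 -1.7] w 0.0110 ff 63.6 q7 -1.09
level t13.2 [0.5487 0.2516 0.3013] F [-0.4 -0.  -1.7] w 0.0114 ff 63.8 q7 -0.85
over mat t15.1 [ 0.492  -0.283   0.2801] F [ 0.   0.3 -1.5] w 0.0106 ff 63.8 q7 0.34
 t17.1 [ 0.4917 -0.2842  0.0605] F [ 0.4  0.1 -2. ] w 0.0108 ff 63.8 q7 0.14
down True t18.4 [ 0.4915 -0.284   0.0242] F [-2.7  0.7  8. ] w 0.0109 ff 65.4 q7 0.10
```

View pics/m.png

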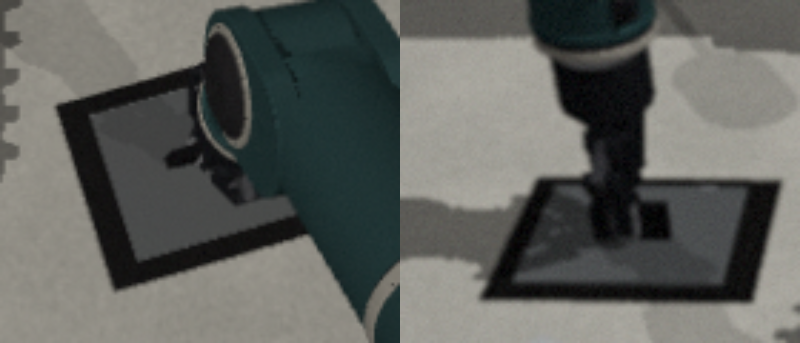

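```bash
python3 - <<'E'
from h import *
e=st()["ee_pos"]
env.release(); env.servo_line(e+[0,0,.02],feed=.05); env.servo_line(e+[0,0,.2],feed=.15)
env.move_to([.40,-.1,.30],q(ori(.1))); st()
C={n:cam(n) for n in("top","scene")}
for n,c in C.items():
    f=c["frame"].astype(int); m=((f[:,:,2]>90)&(f[:,:,2]>2*f[:,:,0])&(f[:,:,2]>1.5*f[:,:,1])).astype(np.uint8)
    k,l,s,ce=cv2.connectedComponentsWithStats(m)
    for i in range(1,k):
        if 6<s[i,4]<40 and .4<back(c,ce[i],.085)[0]<.7: print(n,ce[i].round(1),s[i,4],back(c,ce[i],.085).round(4))
f=C["top"]["frame"][:,:,::-1]; g=C["scene"]["frame"][:,:,::-1]
a=cv2.resize(f[195:285,195:295],(400,360),interpolation=cv2.INTER_CUBIC); b=cv2.resize(g[205:325,350:470],(400,360),interpolation=cv2.INTER_CUBIC)
d=cv2.resize(f[190:310,380:520],(400,230)); e2=cv2.resize(g[180:280,110:320],(400,230))
cv2.imwrite("pics/v.png",np.vstack([np.hstack([a,b]),np.hstack([d,e2])]))
np.save("top.npy",C["top"]["frame"]); np.save("scene.npy",C["scene"]["frame"])
E
```

```text
t18.5 [ 0.4914 -0.284   0.0242] F [-2.4 -0.7  8.7] w 0.0106 ff 65.4 q7 0.10
 t22.0 [ 0.4002 -0.1011  0.3001] F [ 0.3 -0.1 -0.2] w 0.0853 ff 0.0 q7 0.31
top [351.1 186.3] 28 [ 0.6366 -0.0291  0.085 ]
top [350.7 199.9] 27 [ 0.6011 -0.0262  0.085 ]
top [350.5 214. ] 27 [ 0.5645 -0.0237  0.085 ]
top [350.4 228.1] 27 [ 0.5285 -0.0215  0.085 ]
top [350.3 242.4] 31 [ 0.4922 -0.0192  0.085 ]
scene [295.3 218. ] 13 [ 0.4778 -0.0217  0.085 ]
scene [290.  226.5] 21 [ 0.5132 -0.0232  0.085 ]
scene [284.2 235.5] 22 [ 0.5492 -0.0252  0.085 ]
scene [277.5 245.3] 22 [ 0.5869 -0.028   0.085 ]
scene [270.8 255. ] 24 [ 0.6224 -0.031   0.085 ]
```

View pics/v.png

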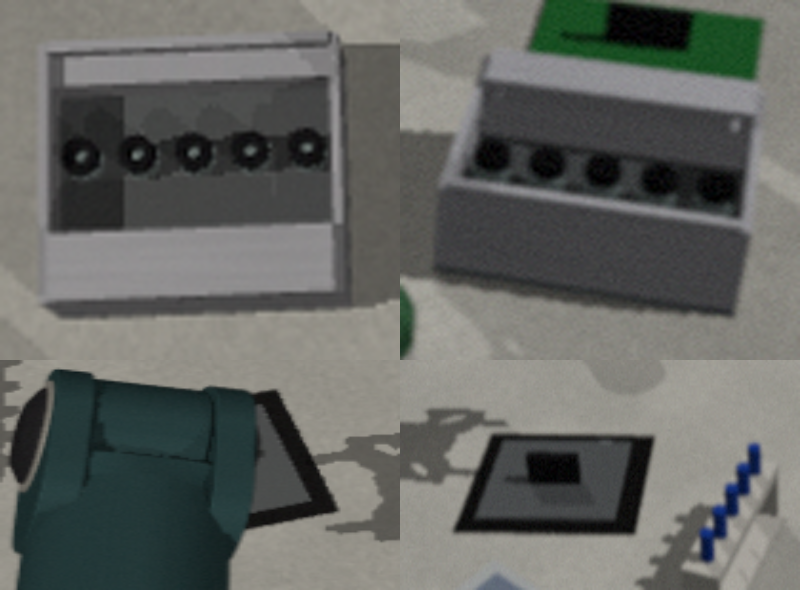

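The cover lies flat on the mat, handle up, at v.png (550,480). All five vial necks are visible at top-crop (80..306, ~152). Now I fit the necks and caps jointly.

```bash
cat >> h.py <<'E'
AN=np.linspace(0,2*np.pi,24,endpoint=False)
def cyl(x,y,r,z0,z1): return [(x+r*np.cos(a),y+r*np.sin(a),z) for a in AN for z in(z0,z1)]
def fitmulti(cams,masks,parts,p0,win=None):
    def cost(p):
        t=0
        for c,m in zip(cams,masks):
            a=np.max([hullmask(c,tw(p,P)) for P in parts],0); t+=1-np.minimum(a,m).sum()/np.maximum(a,m).sum()
        return t
    r=minimize(cost,p0,method="Nelder-Mead",options=dict(initial_simplex=np.array(p0)+np.array([[0,0,0],[.006,0,0],[0,.006,0],[0,0,.05]]),xatol=2e-4,fatol=1e-4)); return r.x.round(4),round(r.fun,3)
def bluemask(c,p,off=(-72,-36,0,36,72)):
    f=c["frame"].astype(float); roi=hullmask(c,tw(p,box(-.09,.09,-.02,.02,.06,.105)))>0
    return ((f[:,:,2]>45)&(f[:,:,2]>1.6*f[:,:,0])&(f[:,:,2]>1.3*f[:,:,1])&roi).astype(np.float32)
E
python3 - <<'E'
from h import *
C=[cam("top"),cam("scene")]
for w in([0],[1],[0,1]):
    cs=[C[i] for i in w]
    p0=[.5635,-.0235,-.066]
    print("caps",w,fitmulti(cs,[bluemask(c,p0) for c in cs],[cyl(x,0,.008,.066,.096) for x in(-.072,-.036,0,.036,.072)],p0))
p0=[.534,.250,-.003]
for th in(30,40,50):
    ms=[]
    for c in C:
        f=c["frame"].max(2); roi=hullmask(c,tw(p0,box(-.02,.02,-.09,.09,.05,.066)))>0
        m=((f<th)&roi).astype(np.uint8); cn,_=cv2.findContours(m,cv2.RETR_EXTERNAL,cv2.CHAIN_APPROX_NONE)
        mm=np.zeros_like(m); cv2.drawContours(mm,[k for k in cn if cv2.contourArea(k)>15],-1,1,-1); ms.append(mm.astype(np.float32))
    for w in([0],[1],[0,1]): print("vials",th,[int(m.sum()) for m in ms],w,fitmulti([C[i] for i in w],[ms[i] for i in w],[cyl(0,y,.012,.050,.062) for y in(-.072,-.036,0,.036,.072)],p0))
# bright bore centres in top
c=C[0]; rib=None
# rib on mat: known TCP grip (.4914,-.2840) tool y dir .24
f=C[1]["frame"].max(2); T=np.array([.4914,-.284]);
P0=[T[0]-.008*np.cos(.24),T[1]-.008*np.sin(.24),.24]
for i in(1,):
    c=C[i]; f=c["frame"].max(2); roi=hullmask(c,tw(P0,box(-.02,.04,-.05,.05,.012,.05)))>0
    k,l,s,ce=cv2.connectedComponentsWithStats(cv2.morphologyEx(((f<25)&roi).astype(np.uint8),cv2.MORPH_OPEN,np.ones((3,3)))); j=1+np.argmax(s[1:,4])
    print("rib: expected",np.round(P0,4),"seen",fitmulti([c],[(l==j).astype(np.float32)],[box(.002,.014,-.032,.032,.008,.042)],P0))
E
```

```text
caps [0] (array([ 0.5633, -0.0239, -0.0706]), np.float64(0.243))
caps [1] (array([ 0.5606, -0.0233, -0.0569]), np.float64(0.274))
caps [0, 1] (array([ 0.563 , -0.0232, -0.0686]), np.float64(0.539))
vials 30 [339, 507] [0] (array([0.5347, 0.2498, 0.0027]), np.float64(0.189))
vials 30 [339, 507] [1] (array([ 0.5333,  0.2521, -0.0069]), np.float64(0.215))
vials 30 [339, 507] [0, 1] (array([ 0.5338,  0.2505, -0.0051]), np.float64(0.433))
vials 40 [461, 657] [0] (array([ 0.5346,  0.2511, -0.0093]), np.float64(0.243))
vials 40 [461, 657] [1] (array([ 0.5325,  0.2513, -0.0033]), np.float64(0.228))
vials 40 [461, 657] [0, 1] (array([ 0.5343,  0.2512, -0.0058]), np.float64(0.498))
vials 50 [707, 870] [0] (array([0.5343, 0.251 , 0.0022]), np.float64(0.447))
vials 50 [707, 870] [1] (array([ 0.5321,  0.2514, -0.0088]), np.float64(0.345))
vials 50 [707, 870] [0, 1] (array([0.5339, 0.2512, 0.0029]), np.float64(0.801))
rib: expected [ 0.4836 -0.2859  0.24  ] seen (array([ 0.4872, -0.2841,  0.2081]), np.float64(0.239))
```

```bash
cat >> h.py <<'E'
RK=np.array([.5338,.2510,-.005]); G=.022; ZF=.22
def down(p,yaw):
    "choose of the two equal grasps the one with less wrist turning"
    cur=env.get_obs()["qpos"]; L=[(abs(np.array(j)-cur).max(),f) for f in(False,True) for j in[env.inverse_kinematics(p,q(ori(yaw,0,f)))] if j is not None and abs(j[6])<2.6]
    return q(ori(yaw,0,min(L)[1]))
def pick(S,x):
    a=tw(S,[(x,0,0)])[0]; yaw=S[2]+np.pi/2
    env.move_to([a[0],a[1],.16],down([a[0],a[1],.16],yaw))
    s=env.servo_line([a[0],a[1],.066+G],feed=.1,max_force=8)
    if s: st("pick contact"); return False
    env.grab(); o=st("grab"); 
    if not .012<o["gripper_width"]<.018: return False
    env.servo_line([a[0],a[1],ZF],feed=.12); return True
def place(y,off=(0,0)):
    v=tw(RK,[(off[0],y+off[1],0)])[0]
    env.move_to([v[0],v[1],ZF],down([v[0],v[1],ZF],RK[2])); st("over")
    env.servo_line([v[0],v[1],.142],feed=.12)
    for d in [(0,0)]+[(r*np.cos(a),r*np.sin(a)) for r in(.0018,.0032) for a in np.arange(0,6.2,np.pi/3)]:
        w=tw(RK,[(off[0]+d[0],y+off[1]+d[1],0)])[0]
        env.servo_line([w[0],w[1],.141],feed=.05)
        if not env.servo_line([w[0],w[1],.120],feed=.04,max_force=4): break
        st("rim %s"%np.round(d,4))
    else: return False
    s=env.servo_line([w[0],w[1],.0815],feed=.05,max_force=6); st("seat %s"%s); return True
def let_go():
    e=env.get_obs()["ee_pos"]; env.release(); env.servo_line([e[0],e[1],.16],feed=.12); st("free")
E
python3 - <<'E'
from h import *
S=[.562,-.0235,-.067]
if pick(S,-.072): print(place(0))
c=env.read_camera("scene"); cv2.imwrite("pics/p1.png",cv2.resize(c["frame"][170:330,250:490,::-1],None,fx=3,fy=3))
E
```

```text
grab t24.7 [ 0.4903 -0.0187  0.0882] F [-0.4 -0.1  5.1] w 0.0135 ff 58.5 q7 0.82
over t27.0 [0.5341 0.25   0.2196] F [ 0.8 -0.9 -0.2] w 0.0139 ff 58.5 q7 2.09
seat True t29.4 [0.5334 0.2515 0.0842] F [0.2 0.9 4.9] w 0.0136 ff 59.3 q7 1.98
True
```

View pics/p1.png

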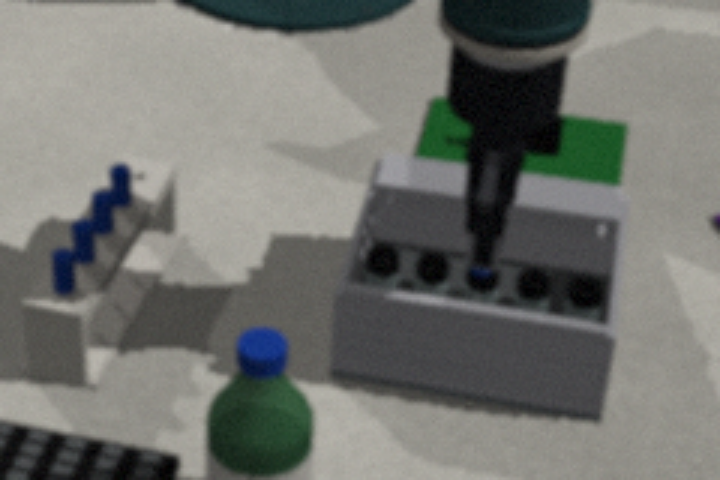

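Swab seated at vial 3, with contact at 0.0842 m against 0.084 expected. Release and continue, re-measuring the stand before each pick.

```bash
cat >> h.py <<'E'
def stand_fit(S,xs):
    C=[cam("top"),cam("scene")]; ms=[bluemask(c,S) for c in C]
    p,f=fitmulti(C,ms,[cyl(x,0,.008,.066,.096) for x in xs],S); print("stand",p,f,[int(m.sum()) for m in ms]); return p,f
E
python3 - <<'E'
from h import *
let_go()
S=np.array([.562,-.0235,-.067]); xs=[-.036,0,.036,.072]
for vy in(-.072,-.036):
    p,f=stand_fit(S,xs)
    if f>.75 or np.abs(p-S)[:2].max()>.005: print("moved?"); break
    x=xs.pop(0)
    if not pick(S,x) or not place(vy): print("STOP"); break
    let_go()
E
```

```text
free t30.9 [0.5333 0.2511 0.1595] F [-0.9 -0.4 -0.8] w 0.0856 ff 0.0 q7 2.05
stand [ 0.5626 -0.0238 -0.0541] 0.958 [62, 336]
moved?
```

```bash
python3 - <<'E'
from h import *
C=[cam("top"),cam("scene")]; S=[.562,-.0235,-.067]
print([int(bluemask(c,S).sum()) for c in C], fitmulti([C[1]],[bluemask(C[1],S)],[cyl(x,0,.008,.066,.096) for x in(-.036,0,.036,.072)],S))
cv2.imwrite("pics/s2.png",np.hstack([cv2.resize(C[0]["frame"][150:330,190:390,::-1],(400,360)),cv2.resize(C[1]["frame"][180:330,250:450,::-1],(400,360))]))
E
```

```text
[62, 337] (array([ 0.5624, -0.0235, -0.0445]), np.float64(0.244))
```

View pics/s2.png

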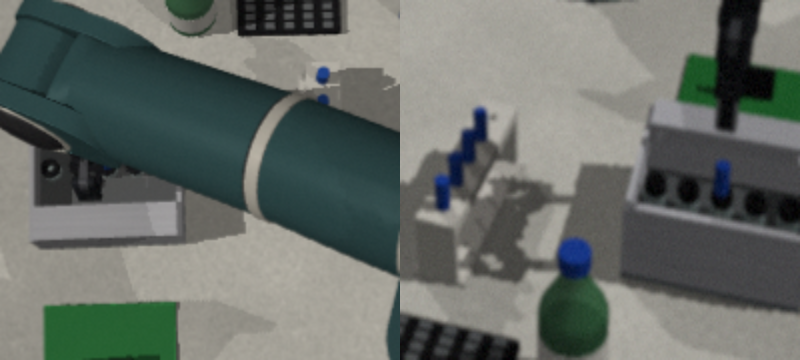

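The arm only blocks the top view. The stand is unmoved and swab 1 stands seated in vial 3 at (722,180). I'll use the scene camera for the guard.

```bash
cat >> h.py <<'E'
def stand_ok(S,xs):
    c=cam("scene"); m=bluemask(c,S); p,f=fitmulti([c],[m],[cyl(x,0,.008,.066,.096) for x in xs],S); a,b=tw(p,[(xs[0],0,0)])[0][:2],tw(S,[(xs[0],0,0)])[0][:2]
    print("stand",p,f,"d",(a-b).round(4)); return f<.4 and np.abs(a-b).max()<.005
E
cat > run.py <<'E'
from h import *
import sys
def go(xs,vs,S=np.array([.562,-.0235,-.067])):
    xs=list(xs)
    for vy in vs:
        if not stand_ok(S,xs): print("moved?"); break
        x=xs.pop(0)
        if not pick(S,x): print("STOP pick"); break
        if not place(vy): print("STOP place"); break
        if env.get_obs()["ee_pos"][2]>.087: print("HIGH"); break
        let_go()
E
python3 - <<'E'
from run import go
go([-.036,0,.036,.072],[-.072,-.036])
E
```

```text
stand [ 0.5624 -0.0235 -0.0445] 0.246 d [ 0.0004 -0.0008]
grab t33.7 [ 0.5262 -0.0211  0.0882] F [-1.8 -0.2  5.8] w 0.0137 ff 58.5 q7 0.98
over t36.1 [0.5336 0.1783 0.2197] F [0.1 0.4 0.2] w 0.0137 ff 58.5 q7 2.31
seat True t38.5 [0.5332 0.1796 0.0841] F [-2.  -1.3 11.7] w 0.0136 ff 59.9 q7 2.19
free t40.0 [0.533  0.1793 0.1595] F [ 0.2 -0.  -0.2] w 0.0855 ff 0.0 q7 2.26
stand [ 0.562  -0.024  -0.0393] 0.264 d [ 0.     -0.0005]
grab t42.6 [ 0.5621 -0.0235  0.0882] F [-1.8 -0.5  5. ] w 0.0136 ff 58.5 q7 1.13
over t44.9 [0.534  0.2139 0.2195] F [-0.   0.2 -0.6] w 0.0138 ff 58.5 q7 2.26
seat True t47.3 [0.5333 0.2155 0.0842] F [-0.2  0.4  5.7] w 0.0136 ff 59.3 q7 2.14
free t48.7 [0.5331 0.2152 0.1595] F [-0.5 -1.2 -0.1] w 0.0855 ff 0.0 q7 2.21
```

```bash
python3 - <<'E'
from run import go
go([.036,.072],[.036,.072])
E
```

```text
stand [ 0.5621 -0.0235 -0.0517] 0.259 d [0.0001 0.0005]
grab t51.3 [ 0.598  -0.0259  0.0882] F [-0.5  0.2  3.8] w 0.0136 ff 58.5 q7 1.15
over t53.8 [0.5347 0.2858 0.2197] F [0.3 0.2 0. ] w 0.0137 ff 58.5 q7 2.15
seat True t56.2 [0.5335 0.2876 0.0842] F [-1.2  0.5  6.2] w 0.0134 ff 59.4 q7 2.04
free t57.6 [0.5333 0.2872 0.1594] F [-0.4 -0.5  0.3] w 0.0854 ff 0.0 q7 2.10
stand [ 0.5607 -0.0234 -0.0623] 0.282 d [-0.0013  0.0004]
grab t60.5 [ 0.6339 -0.0283  0.0882] F [-1.1  0.1  4.4] w 0.0135 ff 58.5 q7 1.15
over t63.1 [0.535  0.3218 0.2197] F [ 1.2 -0.3  0.1] w 0.0138 ff 58.5 q7 2.09
seat True t65.5 [0.5336 0.3236 0.0842] F [-0.3  0.2  5.9] w 0.0135 ff 59.4 q7 1.99
free t67.0 [0.5335 0.3232 0.1594] F [ 0.3 -0.1 -1.3] w 0.0855 ff 0.0 q7 2.05
```

```bash
python3 - <<'E'
from h import *
e=env.get_obs()["ee_pos"]; env.servo_line([e[0],e[1],.30],feed=.15)
env.move_to([.40,-.05,.35],down([.40,-.05,.35],.1))
env.movej([1.175,.417,-.01,1.614,.005,1.111,-.053]); st()
C=[cam("top"),cam("scene")]
cv2.imwrite("pics/f1.png",np.vstack([cv2.resize(C[0]["frame"][120:370,100:510,::-1],(600,366)),cv2.resize(C[1]["frame"][190:330,120:480,::-1],(600,233))]))
c=C[0]; f=c["frame"].max(2).astype(float); P=[.4836,-.2859,.24]
roi=hullmask(c,tw([.483,-.283,.24],box(-.13,.13,-.15,.15,0,.003)))>0
dark=((f<28)&roi).astype(np.uint8); cn,_=cv2.findContours(dark,cv2.RETR_EXTERNAL,cv2.CHAIN_APPROX_NONE); k=max(cn,key=cv2.contourArea)
m=np.zeros_like(dark); cv2.drawContours(m,[k],-1,1,-1); print("mat",fit([c],[m.astype(np.float32)],MAT,[.483,-.283,.24]))
inner=(m&((f>=28)).astype(np.uint8)); inner=cv2.morphologyEx(inner,cv2.MORPH_CLOSE,np.ones((9,9))); inner=cv2.morphologyEx(inner,cv2.MORPH_OPEN,np.ones((3,3)))
print("cover",fit([c],[inner.astype(np.float32)],box(-.071,.071,-.085,.085,.003,.008),P))
E
```

```text
t71.9 [ 0.2177 -0.5855  0.2428] F [ 1.  -0.5 -0.8] w 0.0855 ff 0.0 q7 -0.05
mat (array([ 0.48419845, -0.28383679,  0.23905466]), np.float64(0.5694414973258972))
cover (array([ 0.4836, -0.2859,  0.24  ]), np.float64(1.0))
```

View pics/f1.png

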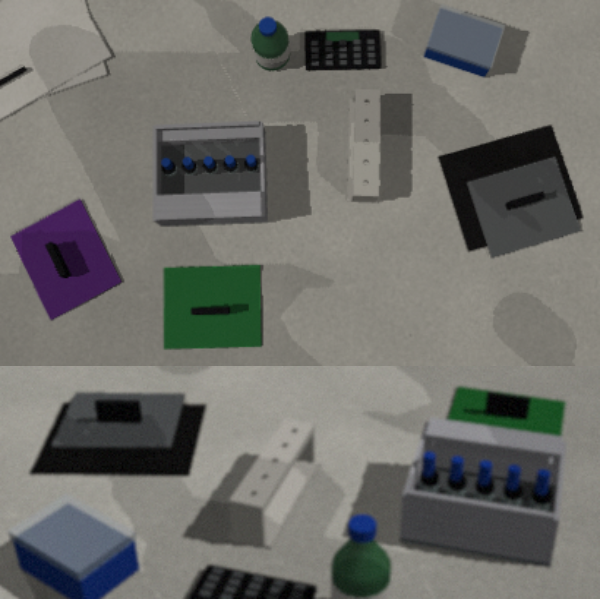

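The five swabs are seated in the rack, but the cover was knocked: its panel corners in f1 are (467,184), (556,157), (582,230), (492,258), off the mat's middle. I'll locate it and put it back.

```bash
python3 - <<'E'
from h import *
C=[cam("top"),cam("scene")]; c=C[0]
pc=np.array([(467,184),(556,157),(582,230),(492,258)])/[600/410,366/250]+[100,120]
W=np.array([back(c,p,.008) for p in pc])[:,:2]; ctr=W.mean(0); v=(W[0]+W[1]-W[2]-W[3]); yaw=np.arctan2(v[1],v[0])
print(W.round(3),ctr.round(4),"yaw",yaw.round(3),"sides",[np.linalg.norm(W[i]-W[(i+1)%4]).round(3) for i in range(4)])
P=[*ctr,yaw]
for n,c in zip(("top","scene"),C):
    f=c["frame"].max(2).astype(float); roi=hullmask(c,tw(P,box(-.025,.04,-.05,.05,.010,.045)))>0
    for th in(25,32):
        k,l,s,ce=cv2.connectedComponentsWithStats(cv2.morphologyEx(((f<th)&roi).astype(np.uint8),cv2.MORPH_OPEN,np.ones((3,3)) if n=="scene" else np.ones((2,2)))); j=1+np.argmax(s[1:,4])
        print(n,th,s[j],fitmulti([c],[(l==j).astype(np.float32)],[box(.002,.014,-.032,.032,.008,.042)],P))
ov=cv2.resize(C[0]["frame"][190:310,380:520,::-1],None,fx=5,fy=5,interpolation=cv2.INTER_CUBIC)
q_=((proj(C[0],tw(P,[(-.071,-.085,.008),(.071,-.085,.008),(.071,.085,.008),(-.071,.085,.008)]))+.5-[380,190])*5).astype(np.int32); cv2.polylines(ov,[q_],True,(0,255,255),1)
q_=((proj(C[0],tw(P,[(.002,-.032,.042),(.014,-.032,.042),(.014,.032,.042),(.002,.032,.042)]))+.5-[380,190])*5).astype(np.int32); cv2.polylines(ov,[q_],True,(0,0,255),1)
cv2.imwrite("pics/cv.png",ov)
E
```

```text
[[ 0.491 -0.205]
 [ 0.533 -0.371]
 [ 0.399 -0.406]
 [ 0.356 -0.239]] [ 0.4447 -0.3053] yaw 0.249 sides [np.float64(0.172), np.float64(0.139), np.float64(0.172), np.float64(0.139)]
top 25 [447 253  26  11 131] (array([ 0.4435, -0.306 ,  0.2459]), np.float64(0.183))
top 32 [447 252  26  12 145] (array([ 0.4435, -0.3059,  0.2432]), np.float64(0.133))
scene 25 [178 211  26  13 299] (array([ 0.4452, -0.3006,  0.2061]), np.float64(0.233))
scene 32 [178 211  27  13 335] (array([ 0.4461, -0.3019,  0.2581]), np.float64(0.144))
```

View pics/cv.png

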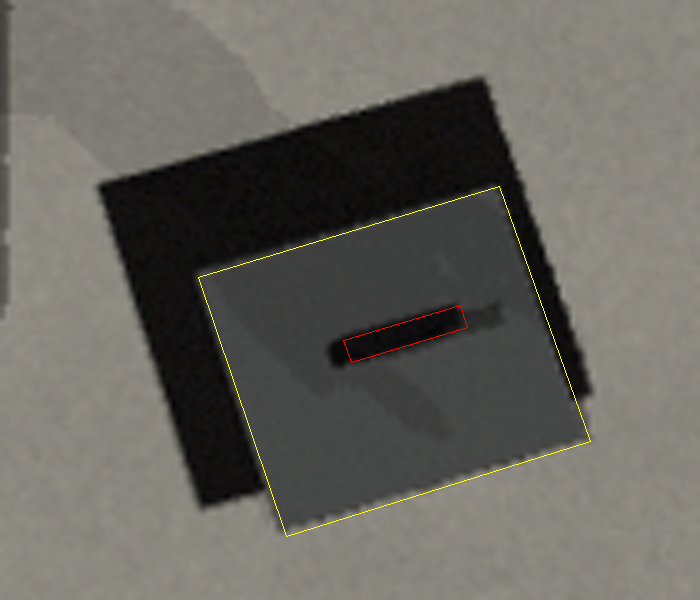

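The yellow outline matches the panel at (0.4445, -0.304, yaw 0.245). The handle is gripped there and carried back to the mat's centre.

```bash
python3 - <<'E'
from h import *
yw=.245; h=np.array([.4445,-.3045])+.008*np.array([np.cos(yw),np.sin(yw)])
env.move_to([*h,.2],q(ori(yw))); env.servo_line([*h,.07],feed=.12)
s=env.servo_line([*h,.026],feed=.04,max_force=6); st("down %s"%s)
if not s:
    env.grab(); o=st("grab")
    if .009<o["gripper_width"]<.014:
        env.servo_line([*h,.09],feed=.08); st("lift")
        y2=.24; t=np.array([.483,-.283])+.008*np.array([np.cos(y2),np.sin(y2)])
        env.servo_line([*t,.09],rot=q(ori(y2)),feed=.08)
        s=env.servo_line([*t,.035],feed=.08)
        s=env.servo_line([*t,.0225],feed=.025,max_force=5); e=st("placed %s"%s)["ee_pos"]
        env.release(); env.servo_line(e+[0,0,.02],feed=.05); env.servo_line(e+[0,0,.2],feed=.15)
        env.movej([1.175,.417,-.01,1.614,.005,1.111,-.053]); st("home")
C=[cam("top"),cam("scene")]
cv2.imwrite("pics/f2.png",np.vstack([cv2.resize(C[0]["frame"][120:370,100:510,::-1],(600,366)),cv2.resize(C[1]["frame"][190:330,120:480,::-1],(600,233))]))
E
```

```text
down False t75.9 [ 0.4524 -0.3027  0.0263] F [ 0.6  0.3 -0.1] w 0.0857 ff 0.0 q7 0.51
grab t76.6 [ 0.4523 -0.3026  0.0262] F [-2.1  0.3  5.2] w 0.0113 ff 59.3 q7 0.51
lift t77.5 [ 0.452  -0.3025  0.0896] F [-0.5 -0.5 -1.9] w 0.0109 ff 58.5 q7 0.55
placed True t79.5 [ 0.4909 -0.2812  0.0262] F [-4.7  2.4 13.3] w 0.0111 ff 60.7 q7 0.44
home t83.6 [ 0.218  -0.5852  0.2422] F [ 1.1  0.6 -0.3] w 0.0857 ff 0.0 q7 -0.05
```

View pics/f2.png

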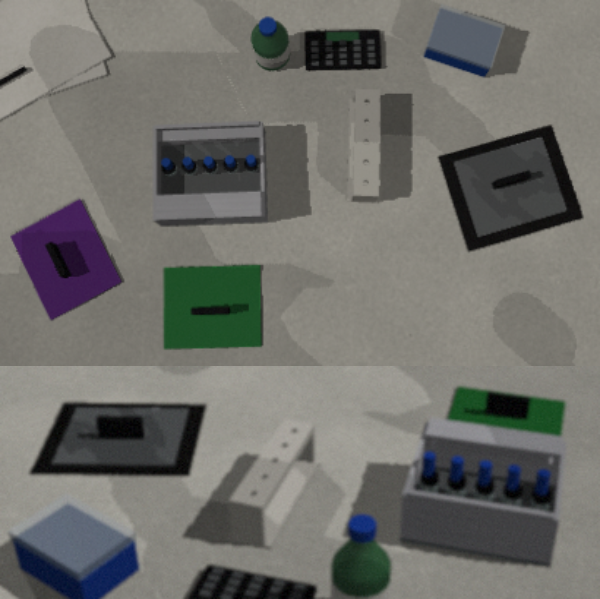

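The cover is centred on the mat again, around f2 (511,188). All five swabs are seated in the vials and the bottle, box and calculator haven't moved, so I'm handing in.

```bash
python3 -c "
from cell import env
print(env.hand_in())"
```

```text
the job is handed in; nothing more can be done
None
```

The job is handed in at about 84 s: the cover lies flat, handle up, on the middle of the mat (put back after it was knocked aside), all five swabs are seated in their own vials, and the bottle, blue box and calculator were left where they were.

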